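Clear up the soldering spot

TASK

Clear up the soldering spot on the jeweller's bench. Take the two wooden-handled tools from the sloping rest and drop them blade end down, all the way, into the upright square tubes of the holder, one tool in each tube (either way round), and lay the thin soldering board squarely on top of the thick brick, edges flush. Leave the bottle, the tub and the beaker where they stand.

Things in the scene. Friction and masses are not known exactly. Their poses are not given: they have to be found in the camera images.
- burnisher: Burnisher. Round, 6 mm thick, bright steel blade, 180 mm long in all, about 45 g (varies). Origin at the blade tip, z along the tool to the handle's end: brass ferrule 70 to 80 mm, round wooden handle 16 mm thick 80 to 180 mm, mass centre at about 85 mm. Starts on the rest, tip low, leaning 35 degrees from vertical to the rest's +x; handle free of the rest beyond 110 mm.
- file: Needle file. Square, 6 x 6 mm, dark steel blade, 180 mm long in all, about 45 g (varies). Origin at the blade tip, z along the tool to the handle's end: brass ferrule 70 to 80 mm, round wooden handle 16 mm thick 80 to 180 mm, mass centre at about 85 mm. Starts on the rest, tip low, leaning 35 degrees from vertical to the rest's +x; handle free of the rest beyond 110 mm.
- rest: Sloping tool rest, fixed to the bench: wooden foot 140 x 124 x 6 mm with a ribbed steel plate, 35 degrees from vertical, about 110 mm high, that cradles the two tools 80 mm apart along its y. They start with their tips at (-55, +-40, 18) mm in its frame and handles rising towards its +x. Origin at the bench under its centre, z up.
- holder: Tool holder, fixed to the bench: wooden foot 60 x 124 x 6 mm with two upright open-topped square aluminium tubes, 22 mm inside, 2 mm wall, 80 mm tall, mouths 86 mm above the bench, 80 mm apart along its y. Origin at the bench under its centre, z up.
- tube_a (a point): Centre of the inner floor of the holder's +y tube, 6 mm above the bench; the mouth is 80 mm above this point. Axes as the holder's.
- tube_b (a point): Centre of the inner floor of the holder's -y tube, 6 mm above the bench; the mouth is 80 mm above this point. Axes as the holder's.
- brick: Thick grey soldering brick, 60 (x) x 110 (y) x 30 (z) mm, about 250 g, loose, flat on the bench. Origin at the centre of its underside.
- board: Thin white ceramic soldering board, 60 (x) x 110 (y) x 12 (z) mm, about 120 g (varies), loose, flat on the bench. Origin at the centre of its underside.
- bottle: Bystander, to be left where it is: clear plastic bottle with black cap, 48 mm in diameter, 130 mm tall. Origin at the centre of its underside.
- tub: Bystander, to be left where it is: white plastic tub, 72 mm in diameter, 60 mm tall. Origin at the centre of its underside.
- beaker: Bystander, to be left where it is: glass beaker, 66 mm in diameter, 80 mm tall. Origin at the centre of its underside.
Mind the look-alikes: they are no part of the job. Of the things like the brick, leave any that is purple; of the rest the smaller one is meant.

How it is judged:
By the outcome, as a careful person would: the job done as asked, in the order asked, and still so for the second after the job is handed in, with the robot touching nothing.
It also fails if it takes over 72 s, if anything falls off the work surface, if the arm or the gripper's body presses on something with over 40 N, if the wrist force passes 120 N, or if a joint passes its speed limit or range.

ROBOT

A 7-joint arm with a two-finger parallel gripper is mounted at the origin on the work surface. World frame = base frame: x ahead of the robot, y to its left, z up, the work surface at z = 0. Lengths are in mm, angles in rad, forces in N, time in s.
With the tool pointing down it reaches from about 425 to 925 mm from the base axis. Payload 6.8 kg.
Tool frame: the origin (TCP) lies on the centre line of the jaws, within the pads' length; the fingertips stand 22 mm ahead of it and the grasp point (between the pads) lies 3 mm ahead of it (arm.tips_ahead is the distance from the TCP to the fingertips, in mm); z points along the fingers, y is the line along which they close (so a half turn about z gives the same grasp; the last joint's range is limited). The gripper opens to 88 mm and grips with 3 to 60 N. Pads are 20 mm wide; open, the fingers measure 115 mm over their backs; the gripper's body (75 mm by 178 mm) begins 61 mm behind the grasp point.
Start: joints at [-1.431, 0.477, 0.022, 1.555, -0.011, 1.109, -0.083], TCP at [165.554, 654.4, 244.664] pointing down, gripper open.
Joint ranges: [-2.96, 2.96], [-0.34, 2.1], [-1.41, 1.46], [0.24, 2.44], [-1.37, 4.51], [0.17, 1.92], [-2.96, 2.96]. Speed limits (rad/s): [2.39, 2.39, 3.14, 3.14, 3.14, 3.14, 3.14].

INTERFACE

Orientations are given as a unit quaternion [w, x, y, z].
In Python, from plant import arm, optics, ticket gives the robot as it stands.
- The arm moves only by the tool arm_command, never from a script. Its argument "rows" is one flat list of numbers, 7 for each row, row after row: the opening, from 0 (shut) to 1 (fully open), then the shift along the tool's x, y, z in units of 0.03 m (1.0 is 0.03 m), then the turn, a rotation vector about the tool's x, y, z in units of 4 degrees (1.0 is 4 degrees). A call has 1 to 5 rows; each row shifts and turns the commanded pose from where the row before left it, along the tool's axes as they then stand; what a row does not reach is not made up. A row lasts 1/10 s, in which the tool goes at most 50 mm and 8.59 degrees, less where a joint would pass 70% of its speed; a pose out of reach is approached as far as the arm can. A call with a number of a shift or a turn outside -1 to 1 is refused whole. A call with a gripper value outside its range is refused whole. The fingers move at their own pace and stop on an object; "force" is the grip in N (left out, the last holds). Time passes only in rows, so rows that do not move let the fingers close. It gives the time, the measured TCP pose, the force, the opening and the grip force at its end, in the units of the state.
- arm.sense(): the state, without advancing time (a new reading comes with each control period).
- optics.camera(name): name is "side" or "top"; returns a dict with "img" (400x640x3 uint8, red, green, blue), "fx", "fy", "cx", "cy" (pixels), "world_from_camera" (4x4, takes a point from camera to world coordinates). Camera axes: x right, y down, z forward; pixel columns grow to the right and rows downward; lengths in mm; the calibration is good to about 2 mm. A picture is of the moment at which its call begins. There is no depth.
- ticket.finish_job(): hands the job in; it is judged then, once.
The state is a dict: "time_s": time; "q": joint angles; "qd": joint speeds; "joint_efforts": joint torques, N m; "eef_pos": TCP position; "eef_rot": TCP orientation; "ft_force": force on the tool from outside, world axes, zero at the start; "torque": the same for the moment, N m; "width": opening from 0.0 (shut) to 1.0 (fully open); "gripper_force": force on a finger pad.
Only numpy, scipy, OpenCV 4.12 (cv2) and the standard library are available. Lean on these libraries where they do the work, as an engineer would, in place of code of your own. Each camera call takes 0.05 s, during which the arm holds its last target. There are 200 camera calls.

## Working session

There is one attempt and no reset: what is moved stays moved. The work goes in short steps, Python scripts to look and compute and a tool call to move; the robot and the scene stay as the last step left them, time stands still between calls to the robot, and variables do not carry over. Pictures are saved under pics/ and viewed, at most 10 in all, crops included, and the job is handed in when it is done.

Besides the shell and the picture viewer there is one more tool, called after ">>>" as name(argument=value, ...) on one line, values as JSON. arm_command: Moves the arm, as the interface text tells. Its arguments: {"type":"object","properties":{"rows":{"type":"array"},"force":{"type":"number"}},"required":["rows"]}

```bash
ls; mkdir -p pics
python3 - <<'E'
from plant import arm, optics, ticket
import cv2, numpy as np
s=arm.sense(); print(s)
for n in("side","top"):
    c=optics.camera(n); cv2.imwrite(f"pics/{n}0.png",c["img"][:,:,::-1]); print(n,c["fx"],c["fy"],c["cx"],c["cy"]); print(np.round(c["world_from_camera"],4).tolist())
    np.savez(f"{n}0.npz",**c)
E
```

```text
pics
{'time_s': 0.0, 'q': array([-1.43109568,  0.47775359,  0.02233037,  1.55642201, -0.01144876,
        1.10927125, -0.0831156 ]), 'qd': array([ 0.00037752, -0.00109094,  0.00054584, -0.00041786,  0.00030955,
       -0.00078496,  0.00086261]), 'joint_efforts': array([-2.30622663e-04, -5.82861185e+01,  1.53455447e+00, -2.72602057e+01,
       -5.43751032e-02,  1.70218467e-02,  1.64210487e-04]), 'eef_pos': array([165.44482582, 653.8521253 , 243.72512994]), 'eef_rot': array([-2.29601494e-05,  1.23564915e-01,  9.92336116e-01, -8.62818026e-04]), 'ft_force': array([-0.4379684 ,  0.34471468, -0.061761  ]), 'torque': array([ 0.04305968, -0.00562554,  0.00833901]), 'gripper_force': 0.0, 'width': 1.0011504522400307}
side 415.6592505097796 415.6592505097796 327.5091057226044 204.36347120592342
[[0.8733, -0.3346, 0.3541, 193.7173], [-0.4871, -0.6135, 0.6216, -697.6639], [0.0093, -0.7153, -0.6987, 833.937], [0.0, 0.0, 0.0, 1.0]]
top 367.39324745292515 367.39324745292515 320.9242291203528 197.50015658451744
[[-0.0001, -0.994, 0.109, 527.0997], [-1.0, -0.0, -0.0018, -25.2044], [0.0018, -0.109, -0.994, 926.7154], [0.0, 0.0, 0.0, 1.0]]
```

View pics/side0.png

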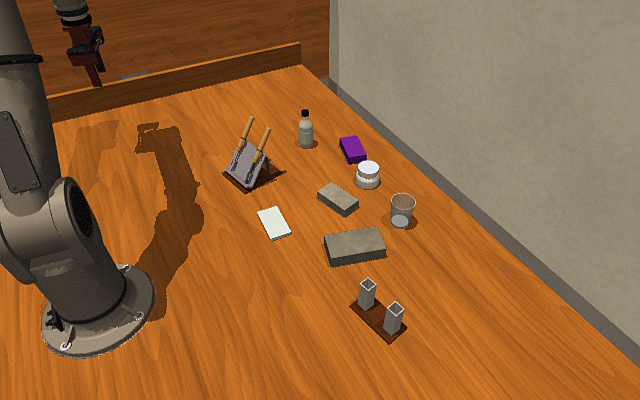

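View pics/top0.png

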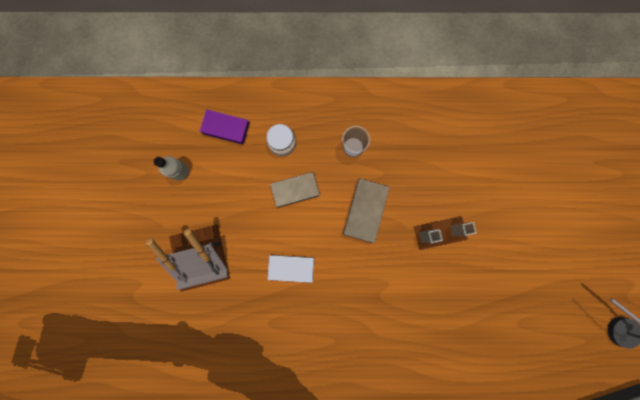

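Side view: tools on the rest at about (245,130) and (262,145), and the holder at (380,310). 

Brick look-alikes in the top view are purple (224,127), large grey (367,210) and small grey (295,190). Purple is excluded and the smaller grey one is meant, so I choose (295,190), which is (338,199) in the side view. The board is the only white slab, at top (291,269). The tools and the holder have no look-alikes.

```bash
cat > h.py <<'E'
import numpy as np, cv2
def cam(f): return dict(np.load(f))
def ray(c,p):
    T=c["world_from_camera"]; d=np.array([(p[0]-c["cx"])/c["fx"],(p[1]-c["cy"])/c["fy"],1.0])
    return T[:3,3],T[:3,:3]@d
def onz(c,p,z):
    o,d=ray(c,p); return o+d*(z-o[2])/d[2]
def cross(c1,p1,c2,p2):
    o1,d1=ray(c1,p1);o2,d2=ray(c2,p2)
    t=np.linalg.lstsq(np.c_[d1,-d2],o2-o1,rcond=None)[0]
    a=o1+t[0]*d1;b=o2+t[1]*d2
    return (a+b)/2,np.linalg.norm(a-b)
def proj(c,P):
    T=c["world_from_camera"]; q=T[:3,:3].T@(np.asarray(P)-T[:3,3]); return np.array([c["cx"]+c["fx"]*q[0]/q[2],c["cy"]+c["fy"]*q[1]/q[2]])
def slab(c,win,z,mode):
    x0,y0,x1,y1=win; hsv=cv2.cvtColor(c["img"],cv2.COLOR_RGB2HSV)
    m=(hsv[...,1]<95)&(hsv[...,2]>(200 if mode=="white" else 75)); w=np.zeros_like(m); w[y0:y1,x0:x1]=m[y0:y1,x0:x1]
    cs,_=cv2.findContours(w.astype(np.uint8),cv2.RETR_EXTERNAL,cv2.CHAIN_APPROX_NONE)
    k=max(cs,key=cv2.contourArea)
    P=np.array([onz(c,p[0],z)[:2] for p in k],np.float32)
    return cv2.minAreaRect(P),cv2.contourArea(k),cv2.boundingRect(k)
E
python3 - <<'E'
from h import *
t=cam("top0.npz");s=cam("side0.npz")
print("brick",slab(t,(255,160,330,218),30,"grey"));print("big",slab(t,(335,170,400,250),30,"grey"));print("board",slab(t,(255,245,325,295),12,"white"))
def crop(c,x,y,w,h,k): return cv2.resize(c["img"][y:y+h,x:x+w,::-1],None,fx=k,fy=k,interpolation=cv2.INTER_CUBIC)
a=np.hstack([crop(t,140,215,100,75,4),crop(s,210,110,100,75,4)])
b=np.hstack([crop(t,405,195,100,75,4),crop(s,335,270,100,75,4)])
cv2.imwrite("pics/crop1.png",np.vstack([a,b]))
cv2.imwrite("pics/crop2.png",np.hstack([crop(t,255,160,80,120,5),crop(s,250,170,80,120,5)]))
E
```

```text
brick (((646.0328369140625, 38.274658203125), (59.996055603027344, 108.25584411621094), 15.814984321594238), 995.0, (271, 173, 48, 34))
big (((594.761962890625, -137.11508178710938), (76.56462860107422, 142.31446838378906), 73.9829330444336), 1728.0, (344, 179, 45, 63))
board (((452.2970275878906, 48.14708709716797), (99.05219268798828, 51.49892807006836), 86.46941375732422), 786.0, (270, 257, 42, 24))
```

View pics/crop1.png

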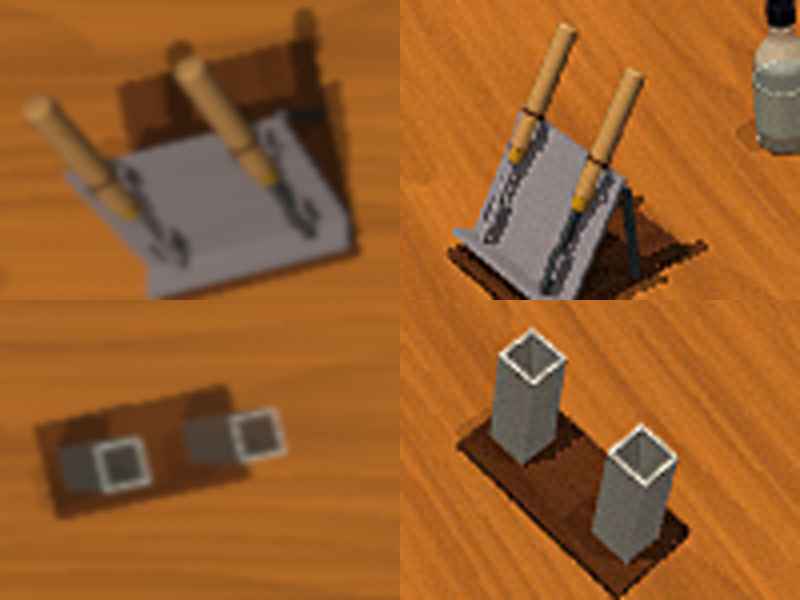

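View pics/crop2.png

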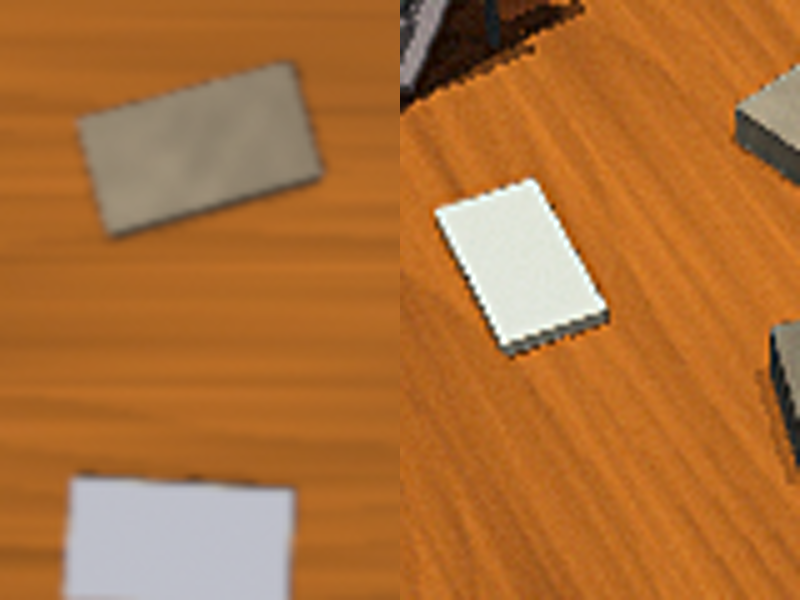

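The small grey brick is confirmed: 60x108 mm measured, grey. The board is white. The tool handle ends and ferrules, and both tube mouths, are clear in both views, so I triangulate them.

```bash
cat > m.py <<'E'
from h import *
t=cam("top0.npz");s=cam("side0.npz")
T=lambda x,y,ox,oy:((x+.5)/4-.5+ox,(y+.5)/4-.5+oy)
pts={"A_end":((40,110),(167,30)),"A_fer":((134,215),(116,162)),"B_end":((190,70),(232,73)),"B_fer":((272,183),(180,208))}
R={}
for k,(a,b) in pts.items(): R[k],e=cross(t,T(*a,140,215),s,T(*b,210,110)); print(k,R[k].round(1),round(e,1))
for k in"AB":
    d=R[k+"_end"]-R[k+"_fer"]; print(k,"len",np.linalg.norm(d).round(1),"lean",np.degrees(np.arccos(d[2]/np.linalg.norm(d))).round(1),"az",np.degrees(np.arctan2(d[1],d[0])).round(1))
for k,(a,b) in {"tubeL":((123,165),(133,56)),"tubeR":((258,135),(242,157))}.items():
    p,e=cross(t,T(*a,405,195),s,T(*b,335,270)); print(k,p.round(1),round(e,1),"top@86",onz(t,T(*a,405,195),86).round(1),"side@86",onz(s,T(*b,335,270),86).round(1))
# slabs: soft-edged masks from saturation, upscaled
def slab2(c,win,z):
    x0,y0,x1,y1=win;k=4
    g=cv2.resize(cv2.cvtColor(c["img"],cv2.COLOR_RGB2HSV)[y0:y1,x0:x1,1],None,fx=k,fy=k,interpolation=cv2.INTER_LINEAR)
    m=(g<120).astype(np.uint8); cs,_=cv2.findContours(m,0,1); q=max(cs,key=cv2.contourArea)
    P=np.array([onz(c,((p[0][0]+.5)/k-.5+x0,(p[0][1]+.5)/k-.5+y0),z)[:2] for p in q],np.float32)
    r=cv2.minAreaRect(P); return np.round(r[0],1),np.round(r[1],1),round(r[2],1)
print("brick top",slab2(t,(255,160,330,218),30)); print("board top",slab2(t,(255,245,325,295),12))
print("brick side",slab2(s,(312,178,362,220),30)); print("board side",slab2(s,(250,198,300,245),12))
for nm,c,w in(("bottle",t,0),): print("obst tub",onz(t,(280,137),60)[:2].round(),"beaker",onz(t,(356,140),80)[:2].round(),"bottle cap",onz(t,(160,161),130)[:2].round(),"big",onz(t,(367,210),35)[:2].round())
E
python3 m.py
```

```text
A_end [517.5 327.9 161.3] 1.7
A_fer [457.8 311.1  73.6] 0.2
B_end [537.3 251.  163. ] 3.4
B_fer [476.8 231.1  78.4] 1.7
A len 107.4 lean 35.3 az 15.7
B len 105.9 lean 37.0 az 18.2
tubeL [ 531.  -287.4   85. ] 1.1 top@86 [ 531.4 -287.3   86. ] side@86 [ 530.  -287.7   86. ]
tubeR [ 547.6 -365.7   82.8] 2.1 top@86 [ 548.4 -365.    86. ] side@86 [ 545.1 -366.7   86. ]
brick top (array([646. ,  38.2]), array([ 61.7, 110.6]), 15.8)
board top (array([452.7,  48.1]), array([113.5,  63.4]), 86.5)
brick side (array([636.7,  26. ]), array([ 79.7, 127.4]), 15.6)
board side (array([448.5,  43.3]), array([119.6,  62.1]), 86.9)
obst tub [769.  72.] beaker [ 756. -110.] bottle cap [695. 328.] big [ 594. -139.]
```

```bash
cat > plan.py <<'E'
import numpy as np
from scipy.spatial.transform import Rotation as Ro
from plant import arm
u=np.array([.970,.242,0]);yr=np.array([-.242,.970,0])   # rest axes
ax=np.array([.5736*.970,.5736*.242,.8192])             # tool axis on rest
tipA=np.array([418.1,301.8,18]);tipB=np.array([437.4,224.2,18])
L=np.array([531.0,-287.4,86]);Rr=np.array([547.6,-365.7,86])
def frame(z,y): z=z/np.linalg.norm(z);y=y/np.linalg.norm(y);return Ro.from_matrix(np.c_[np.cross(y,z),y,z])
def state():
    s=arm.sense();p=s["eef_pos"];w=s["eef_rot"];return s,p,Ro.from_quat([w[1],w[2],w[3],w[0]])
def go(P,R=None,n=None,start=None):
    """print per-row move: n rows, straight in the world, even turn"""
    s,p,Q=state()
    if start: p,Q=start
    R=R or Q; P=np.asarray(P,float); rv=(Q.inv()*R).as_rotvec(); d=P-p
    k=n or int(max(np.ceil(np.linalg.norm(d)/29),np.ceil(np.abs(np.degrees(rv)).max()/4),1))
    print("rows",k,"dist",d.round(1),"turn",np.degrees(rv).round(1),"per row turn",(np.degrees(rv)/4/k).round(3))
    C=Q
    for i in range(k):
        print((C.inv().apply(d/k)/30).round(2).tolist(),end=" ")
        C=C*Ro.from_rotvec(rv/k)
    print(); return P,R
def show():
    s,p,Q=state();print("t",s["time_s"],"p",p.round(1),"x",Q.as_matrix()[:,0].round(3),"y",Q.as_matrix()[:,1].round(3),"z",Q.as_matrix()[:,2].round(3),"q",s["q"].round(2),"F",s["ft_force"].round(1),"w",round(s["width"]*88,1),"gf",round(s["gripper_force"],1))
E
python3 -c "
from plan import *
show();G=frame(-ax,yr);go(tipA+260*ax,G,20)"
```

```text
t 0.1 p [165.5 653.9 243.8] x [-0.969  0.245 -0.   ] y [ 0.245  0.969 -0.002] z [-0.    -0.002 -1.   ] q [-1.43  0.48  0.02  1.56 -0.01  1.11 -0.08] F [-0.7  0.4 -0.2] w 88.0 gf 0.0
rows 20 dist [ 397.3 -316.   -12.8] turn [  8.5  34.3 -27.3] per row turn [ 0.107  0.428 -0.342]
[-0.77, -0.35, 0.02] [-0.76, -0.37, 0.0] [-0.75, -0.38, -0.02] [-0.74, -0.4, -0.04] [-0.73, -0.42, -0.06] [-0.72, -0.44, -0.08] [-0.71, -0.46, -0.09] [-0.69, -0.47, -0.11] [-0.68, -0.49, -0.13] [-0.66, -0.51, -0.14] [-0.64, -0.52, -0.16] [-0.63, -0.54, -0.17] [-0.61, -0.56, -0.19] [-0.59, -0.57, -0.2] [-0.57, -0.59, -0.22] [-0.55, -0.6, -0.23] [-0.53, -0.62, -0.24] [-0.5, -0.63, -0.25] [-0.48, -0.65, -0.26] [-0.46, -0.66, -0.27]
```

>>> arm_command(rows=[0.5, -0.77, -0.35, 0.02, 0.11, 0.43, -0.34, 0.5, -0.76, -0.37, 0, 0.11, 0.43, -0.34, 0.5, -0.75, -0.38, -0.02, 0.11, 0.43, -0.34, 0.5, -0.74, -0.4, -0.04, 0.11, 0.43, -0.34, 0.5, -0.73, -0.42, -0.06, 0.11, 0.43, -0.34])

```text
time_s: 0.6
eef_pos: [265.1, 574.5, 241.3]
eef_rot: [-0.077, 0.064, 0.995, -0.01]
ft_force: [1.0, -0.7, 0.0]
width: 0.586
gripper_force: 0.0
```

>>> arm_command(rows=[0.5, -0.72, -0.44, -0.08, 0.11, 0.43, -0.34, 0.5, -0.71, -0.46, -0.09, 0.11, 0.43, -0.34, 0.5, -0.69, -0.47, -0.11, 0.11, 0.43, -0.34, 0.5, -0.68, -0.49, -0.13, 0.11, 0.43, -0.34, 0.5, -0.66, -0.51, -0.14, 0.11, 0.43, -0.34])

```text
time_s: 1.1
eef_pos: [364.4, 495.4, 238.1]
eef_rot: [-0.154, 0.004, 0.988, -0.02]
ft_force: [-0.5, 0.1, -0.2]
width: 0.498
gripper_force: 0.0
```

```bash
python3 -c "
from plan import *
show();G=frame(-ax,yr);go(tipA+260*ax,G)"
```

```text
t 1.1 p [364.4 495.4 238.1] x [-0.953  0.014  0.303] y [ 0.001  0.999 -0.04 ] z [-0.304 -0.038 -0.952] q [-0.91  0.51 -0.03  1.55 -0.22  1.31  0.71] F [-0.5  0.1 -0.2] w 43.8 gf 0.0
rows 9 dist [ 198.3 -157.5   -7.1] turn [  4.2  17.  -13.7] per row turn [ 0.117  0.471 -0.38 ]
[-0.72, -0.58, -0.18] [-0.69, -0.6, -0.19] [-0.67, -0.62, -0.21] [-0.65, -0.64, -0.23] [-0.62, -0.66, -0.24] [-0.6, -0.68, -0.26] [-0.57, -0.69, -0.27] [-0.54, -0.71, -0.28] [-0.51, -0.73, -0.3]
```

>>> arm_command(rows=[0.5, -0.64, -0.52, -0.16, 0.11, 0.43, -0.34, 0.5, -0.63, -0.54, -0.17, 0.11, 0.43, -0.34, 0.5, -0.61, -0.56, -0.19, 0.11, 0.43, -0.34, 0.5, -0.59, -0.57, -0.2, 0.11, 0.43, -0.34, 0.5, -0.57, -0.59, -0.22, 0.11, 0.43, -0.34])

```text
time_s: 1.6
eef_pos: [463.6, 416.4, 234.6]
eef_rot: [-0.228, -0.056, 0.972, -0.029]
ft_force: [-0.5, 0.2, -0.2]
width: 0.502
gripper_force: 0.0
```

>>> arm_command(rows=[0.5, -0.55, -0.6, -0.23, 0.11, 0.43, -0.34, 0.5, -0.53, -0.62, -0.24, 0.11, 0.43, -0.34, 0.5, -0.5, -0.63, -0.25, 0.11, 0.43, -0.34, 0.5, -0.48, -0.65, -0.26, 0.11, 0.43, -0.34, 0.5, -0.46, -0.66, -0.27, 0.11, 0.43, -0.34])

```text
time_s: 2.1
eef_pos: [562.9, 337.2, 231.5]
eef_rot: [-0.301, -0.116, 0.946, -0.038]
ft_force: [-0.4, 0.3, 0.4]
width: 0.502
gripper_force: 0.0
```

```bash
python3 -c "
from plan import *
show();G=frame(-ax,yr);a=go(tipA+260*ax,G);go(tipA+161*ax,G,4)"
```

```text
t 2.1 p [562.9 337.2 231.5] x [-0.792 -0.196  0.578] y [-0.242  0.97  -0.003] z [-0.56  -0.142 -0.816] q [-0.55  0.8  -0.01  1.15 -0.17  1.78  1.28] F [-0.4  0.3  0.4] w 44.1 gf 0.0
rows 1 dist [-0.2  0.6 -0.5] turn [-0.1 -0.3 -0.1] per row turn [-0.033 -0.073 -0.026]
[-0.01, 0.02, 0.01] 
rows 4 dist [-55.2 -13.1 -81.6] turn [-0.1 -0.3 -0.1] per row turn [-0.008 -0.018 -0.006]
[-0.01, 0.01, 0.83] [-0.01, 0.01, 0.83] [-0.0, 0.01, 0.83] [-0.0, 0.01, 0.83]
```

>>> arm_command(rows=[0.5, 0, 0.01, 0.83, 0, 0, 0, 0.5, 0, 0.01, 0.83, 0, 0, 0, 0.5, 0, 0.01, 0.83, 0, 0, 0, 0.5, 0, 0.01, 0.83, 0, 0, 0, 0.5, 0, 0, 0, 0, 0, 0])

```text
time_s: 2.6
eef_pos: [503.5, 324.2, 148.0]
eef_rot: [-0.303, -0.115, 0.945, -0.039]
ft_force: [-0.0, -0.6, -0.5]
width: 0.504
gripper_force: 0.0
```

>>> arm_command(rows=[0, 0, 0, 0, 0, 0, 0, 0, 0, 0, 0, 0, 0, 0, 0, 0, 0, 0, 0, 0, 0, 0, 0, 0, 0, 0, 0, 0], force=20)

```text
time_s: 3.0
eef_pos: [507.2, 325.5, 151.2]
eef_rot: [-0.299, -0.115, 0.947, -0.038]
ft_force: [1.0, -0.4, 0.7]
width: 0.174
gripper_force: 20.4
```

```bash
python3 -c "
from plan import *
from plant import optics
import cv2,numpy as np
show();go(tipA+161*ax)
ims=[]
for n,x,y in(('top',130,205),('side',200,100)):
    c=optics.camera(n);np.savez(n+'1.npz',**c);ims.append(cv2.resize(c['img'][y:y+100,x:x+100,::-1],None,fx=4,fy=4,interpolation=2))
cv2.imwrite('pics/g1.png',np.hstack(ims))"
```

```text
t 3.0 p [507.2 325.5 151.2] x [-0.795 -0.196  0.575] y [-0.241  0.971 -0.003] z [-0.557 -0.14  -0.818] q [-0.56  0.78 -0.02  1.38 -0.17  1.56  1.28] F [ 1.  -0.4  0.7] w 15.3 gf 20.4
rows 1 dist [ 0.5 -1.3 -1.3] turn [0. 0. 0.] per row turn [0. 0. 0.]
[-0.03, -0.05, 0.03]
```

View pics/g1.png

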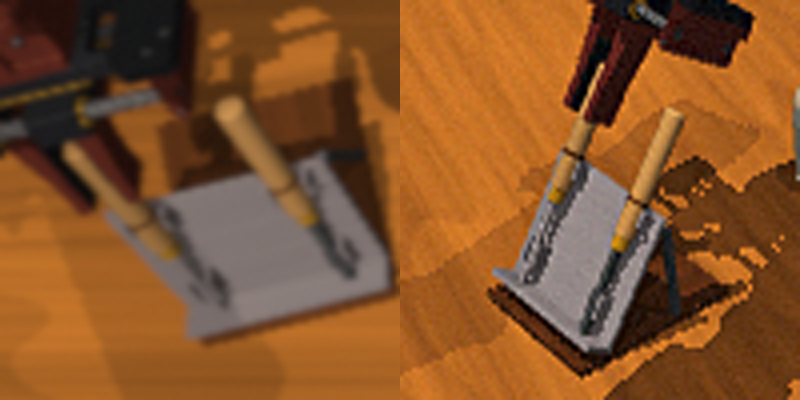

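The tool is held, coaxial with the gripper: width 15.3 mm, grip 20 N. I lift it off normal to the rest plate.

>>> arm_command(rows=[0, 0.4, 0, -0.3, 0, 0, 0, 0, 0.6, 0, -0.5, 0, 0, 0, 0, 0.6, 0, -0.5, 0, 0, 0, 0, 0.7, 0, -0.6, 0, 0, 0, 0, 0.7, 0, -0.6, 0, 0, 0])

```text
time_s: 3.6
eef_pos: [476.1, 318.0, 265.6]
eef_rot: [-0.3, -0.115, 0.946, -0.038]
ft_force: [0.6, 0.8, 0.2]
width: 0.174
gripper_force: 20.0
```

```bash
python3 -c "
from plan import *
show();V=frame(np.array([0,0,-1.]),yr);a=go([531,-287.4,285],V,25)"
```

```text
t 3.6 p [476.1 318.  265.6] x [-0.794 -0.196  0.576] y [-0.241  0.97  -0.003] z [-0.558 -0.141 -0.817] q [-0.57  0.62 -0.03  1.39 -0.19  1.71  1.24] F [0.6 0.8 0.2] w 15.3 gf 20.0
rows 25 dist [  54.9 -605.4   19.4] turn [ -0.2 -35.2  -0.1] per row turn [-0.002 -0.352 -0.001]
[0.11, -0.8, 0.05] [0.12, -0.8, 0.05] [0.12, -0.8, 0.05] [0.12, -0.8, 0.04] [0.12, -0.8, 0.04] [0.12, -0.8, 0.04] [0.12, -0.8, 0.03] [0.12, -0.8, 0.03] [0.12, -0.8, 0.03] [0.12, -0.8, 0.02] [0.12, -0.8, 0.02] [0.12, -0.8, 0.02] [0.13, -0.8, 0.02] [0.13, -0.8, 0.01] [0.13, -0.8, 0.01] [0.13, -0.8, 0.01] [0.13, -0.8, 0.0] [0.13, -0.8, -0.0] [0.13, -0.8, -0.0] [0.13, -0.8, -0.01] [0.13, -0.8, -0.01] [0.13, -0.8, -0.01] [0.13, -0.8, -0.02] [0.13, -0.8, -0.02] [0.12, -0.8, -0.02]
```

>>> arm_command(rows=[0, 0.12, -0.8, 0.05, 0, -0.35, 0, 0, 0.12, -0.8, 0.05, 0, -0.35, 0, 0, 0.12, -0.8, 0.05, 0, -0.35, 0, 0, 0.12, -0.8, 0.04, 0, -0.35, 0, 0, 0.12, -0.8, 0.04, 0, -0.35, 0])

```text
time_s: 4.1
eef_pos: [487.1, 196.3, 269.0]
eef_rot: [-0.241, -0.118, 0.963, -0.031]
ft_force: [0.9, 0.3, -0.8]
width: 0.177
gripper_force: 20.0
```

>>> arm_command(rows=[0, 0.12, -0.8, 0.04, 0, -0.35, 0, 0, 0.12, -0.8, 0.03, 0, -0.35, 0, 0, 0.12, -0.8, 0.03, 0, -0.35, 0, 0, 0.12, -0.8, 0.03, 0, -0.35, 0, 0, 0.12, -0.8, 0.02, 0, -0.35, 0])

```text
time_s: 4.6
eef_pos: [498.3, 75.4, 272.9]
eef_rot: [-0.181, -0.119, 0.976, -0.024]
ft_force: [-0.1, 0.1, -0.6]
width: 0.175
gripper_force: 20.0
```

>>> arm_command(rows=[0, 0.12, -0.8, 0.02, 0, -0.35, 0, 0, 0.12, -0.8, 0.02, 0, -0.35, 0, 0, 0.13, -0.8, 0.02, 0, -0.35, 0, 0, 0.13, -0.8, 0.01, 0, -0.35, 0, 0, 0.13, -0.8, 0.01, 0, -0.35, 0])

```text
time_s: 5.1
eef_pos: [509.0, -45.4, 277.0]
eef_rot: [-0.121, -0.12, 0.985, -0.016]
ft_force: [0.9, 0.5, -0.5]
width: 0.177
gripper_force: 20.0
```

>>> arm_command(rows=[0, 0.13, -0.8, 0.01, 0, -0.35, 0, 0, 0.13, -0.8, 0, 0, -0.35, 0, 0, 0.13, -0.8, 0, 0, -0.35, 0, 0, 0.13, -0.8, 0, 0, -0.35, 0, 0, 0.13, -0.8, -0.01, 0, -0.35, 0])

```text
time_s: 5.6
eef_pos: [519.4, -166.3, 281.1]
eef_rot: [-0.061, -0.121, 0.991, -0.009]
ft_force: [0.4, 0.8, -0.6]
width: 0.178
gripper_force: 20.0
```

>>> arm_command(rows=[0, 0.13, -0.8, -0.01, 0, -0.35, 0, 0, 0.13, -0.8, -0.01, 0, -0.35, 0, 0, 0.13, -0.8, -0.02, 0, -0.35, 0, 0, 0.13, -0.8, -0.02, 0, -0.35, 0, 0, 0.12, -0.8, -0.02, 0, -0.35, 0])

```text
time_s: 6.1
eef_pos: [529.9, -287.2, 285.4]
eef_rot: [-0.0, -0.121, 0.993, -0.001]
ft_force: [-0.3, -0.0, -0.4]
width: 0.174
gripper_force: 20.0
```

```bash
python3 -c "
from plan import *
from plant import optics
import cv2
show();V=frame(np.array([0,0,-1.]),yr);a=go([531,-287.4,285],V)
ims=[]
for n,x,y in(('top',400,180),('side',320,200)):
    c=optics.camera(n);np.savez(n+'2.npz',**c);ims.append(cv2.resize(c['img'][y:y+125,x:x+100,::-1],None,fx=4,fy=4,interpolation=2))
cv2.imwrite('pics/i1.png',np.hstack(ims))"
```

```text
t 6.1 p [ 529.9 -287.2  285.4] x [-0.97  -0.241  0.001] y [-0.241  0.97  -0.003] z [-0.    -0.003 -1.   ] q [ 0.21  0.32  0.24  1.7  -0.08  1.12  2.28] F [-0.3 -0.  -0.4] w 15.3 gf 20.0
rows 1 dist [ 1.1 -0.2 -0.4] turn [-0.2 -0.1 -0.1] per row turn [-0.04  -0.016 -0.014]
[-0.03, -0.01, 0.01]
```

View pics/i1.png

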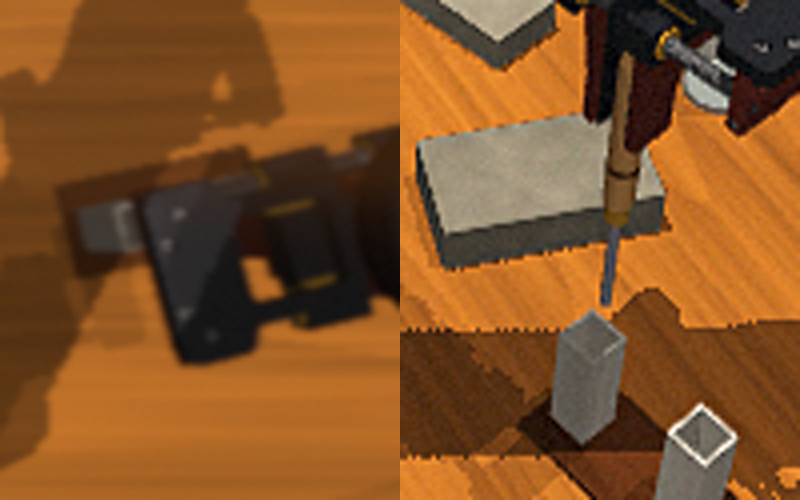

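Side view: the tool hangs above the left tube, with its tip at crop (605,304). The top view is hidden by the gripper. I check the tip against its predicted position.

```bash
python3 -c "
from plan import *
from h import *
s=cam('side2.npz')
f=lambda P:((proj(s,P)-[320,200]+.5)*4-.5+[400,0]).round(1)
p=np.array([529.9,-287.2,285.4])
for z in(0,70,86,160): print(z,f(p+[0,0,z-161]))
T=lambda x,y:((x-400+.5)/4-.5+320,(y+.5)/4-.5+200)
for q,z in(((605,304),124.4),((618,218),194.4),((590,335),86)): print(q,onz(s,T(*q),z).round(1))
"
```

```text
0 [597.9 292.7]
70 [609.2 207.6]
86 [611.9 186.7]
160 [625.7  82.1]
(605, 304) [ 529.2 -295.   124.4]
(618, 218) [ 530.1 -294.8  194.4]
(590, 335) [ 529.  -286.4   86. ]
```

>>> arm_command(rows=[0, -0.08, 0.06, 0.3, 0, 0, 0, 0, 0, 0, 0.3, 0, 0, 0, 0, 0, 0, 0.3, 0, 0, 0, 0, 0, 0, 0.3, 0, 0, 0, 0, 0, 0, 0.3, 0, 0, 0])

```text
time_s: 6.7
eef_pos: [532.1, -283.8, 238.3]
eef_rot: [-0.002, -0.122, 0.993, -0.001]
ft_force: [0.5, -0.3, 0.0]
width: 0.181
gripper_force: 20.0
```

```bash
python3 -c "
from plan import *
from plant import optics
import cv2
from h import *
show()
c=optics.camera('side');np.savez('side3.npz',**c);cv2.imwrite('pics/i2.png',cv2.resize(c['img'][220:320,330:430,::-1],None,fx=5,fy=5,interpolation=2))"
```

```text
t 6.7 p [ 532.1 -283.8  238.3] x [-0.97  -0.242  0.003] y [-0.242  0.97  -0.002] z [-0.003 -0.003 -1.   ] q [ 0.21  0.37  0.23  1.75 -0.09  1.03  2.28] F [ 0.5 -0.3  0. ] w 15.9 gf 20.0
```

View pics/i2.png

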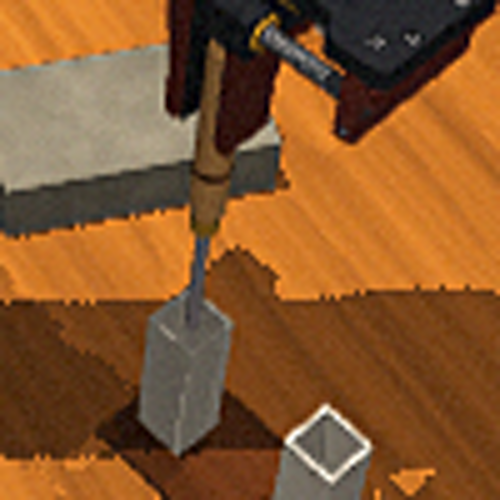

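The blade enters the left tube's mouth near its centre, at crop (192,322), with no contact force. I go on down.

>>> arm_command(rows=[0, 0, 0, 0.35, 0, 0, 0, 0, 0, 0, 0.35, 0, 0, 0, 0, 0, 0, 0.35, 0, 0, 0, 0, 0, 0, 0.35, 0, 0, 0, 0, 0, 0, 0.35, 0, 0, 0])

```text
time_s: 7.25
eef_pos: [532.0, -284.7, 185.9]
eef_rot: [-0.001, -0.121, 0.993, -0.002]
ft_force: [-0.9, 0.7, -0.1]
width: 0.175
gripper_force: 20.0
```

>>> arm_command(rows=[0, 0, 0, 0.1, 0, 0, 0, 0, 0, 0, 0, 0, 0, 0])

```text
time_s: 7.45
eef_pos: [531.7, -284.6, 183.2]
eef_rot: [-0.002, -0.121, 0.993, -0.001]
ft_force: [0.2, -0.1, -0.7]
width: 0.179
gripper_force: 20.0
```

>>> arm_command(rows=[0.5, 0, 0, 0, 0, 0, 0, 0.6, 0, 0, 0, 0, 0, 0, 0.6, 0, 0, 0, 0, 0, 0, 0.6, 0, 0, -0.3, 0, 0, 0, 0.6, 0, 0, -0.6, 0, 0, 0])

```text
time_s: 7.95
eef_pos: [531.4, -284.3, 210.7]
eef_rot: [-0.002, -0.121, 0.993, -0.001]
ft_force: [0.3, 0.2, 0.9]
width: 0.583
gripper_force: 0.0
```

>>> arm_command(rows=[0.6, 0, 0, -0.9, 0, 0, 0, 0.6, 0, 0, -0.9, 0, 0, 0, 0.5, 0, 0, -0.9, 0, 0, 0])

```text
time_s: 8.25
eef_pos: [532.2, -284.4, 293.9]
eef_rot: [-0.001, -0.121, 0.993, -0.002]
ft_force: [0.5, -0.3, 0.2]
width: 0.54
gripper_force: 0.0
```

```bash
python3 -c "
from plan import *
show();G=frame(-ax,yr);a=go(tipB+262*ax+[0,0,10],G,20)"
```

```text
t 8.25 p [ 532.2 -284.4  293.9] x [-0.971 -0.241  0.002] y [-0.241  0.971 -0.003] z [-0.001 -0.004 -1.   ] q [ 0.2   0.32  0.24  1.69 -0.08  1.14  2.27] F [ 0.5 -0.3  0.2] w 47.6 gf 0.0
rows 20 dist [ 51.  545.  -51.2] turn [-0.2 34.9 -0.1] per row turn [-0.002  0.436 -0.002]
[-0.3, 0.86, 0.08] [-0.3, 0.86, 0.07] [-0.31, 0.86, 0.06] [-0.31, 0.86, 0.05] [-0.31, 0.86, 0.05] [-0.31, 0.86, 0.04] [-0.31, 0.86, 0.03] [-0.31, 0.86, 0.02] [-0.31, 0.86, 0.01] [-0.31, 0.86, -0.0] [-0.31, 0.86, -0.01] [-0.31, 0.86, -0.02] [-0.31, 0.86, -0.03] [-0.31, 0.86, -0.04] [-0.31, 0.86, -0.05] [-0.31, 0.86, -0.06] [-0.31, 0.86, -0.07] [-0.3, 0.86, -0.08] [-0.3, 0.86, -0.09] [-0.3, 0.86, -0.09]
```

>>> arm_command(rows=[0.5, -0.3, 0.86, 0.08, 0, 0.44, 0, 0.5, -0.3, 0.86, 0.07, 0, 0.44, 0, 0.5, -0.31, 0.86, 0.06, 0, 0.44, 0, 0.5, -0.31, 0.86, 0.05, 0, 0.44, 0, 0.5, -0.31, 0.86, 0.05, 0, 0.44, 0])

```text
time_s: 8.75
eef_pos: [545.3, -147.3, 280.3]
eef_rot: [-0.077, -0.121, 0.99, -0.011]
ft_force: [-0.6, -0.2, 0.3]
width: 0.502
gripper_force: 0.0
```

>>> arm_command(rows=[0.5, -0.31, 0.86, 0.04, 0, 0.44, 0, 0.5, -0.31, 0.86, 0.03, 0, 0.44, 0, 0.5, -0.31, 0.86, 0.02, 0, 0.44, 0, 0.5, -0.31, 0.86, 0.01, 0, 0.44, 0, 0.5, -0.31, 0.86, 0, 0, 0.44, 0])

```text
time_s: 9.25
eef_pos: [557.7, -11.2, 266.8]
eef_rot: [-0.153, -0.12, 0.981, -0.02]
ft_force: [0.6, -0.3, 0.1]
width: 0.505
gripper_force: 0.0
```

>>> arm_command(rows=[0.5, -0.31, 0.86, -0.01, 0, 0.44, 0, 0.5, -0.31, 0.86, -0.02, 0, 0.44, 0, 0.5, -0.31, 0.86, -0.03, 0, 0.44, 0, 0.5, -0.31, 0.86, -0.04, 0, 0.44, 0, 0.5, -0.31, 0.86, -0.05, 0, 0.44, 0])

```text
time_s: 9.75
eef_pos: [570.3, 124.9, 253.6]
eef_rot: [-0.228, -0.118, 0.966, -0.03]
ft_force: [0.9, -0.6, 0.2]
width: 0.501
gripper_force: 0.0
```

>>> arm_command(rows=[0.5, -0.31, 0.86, -0.06, 0, 0.44, 0, 0.5, -0.31, 0.86, -0.07, 0, 0.44, 0, 0.5, -0.3, 0.86, -0.08, 0, 0.44, 0, 0.5, -0.3, 0.86, -0.09, 0, 0.44, 0, 0.5, -0.3, 0.86, -0.09, 0, 0.44, 0])

```text
time_s: 10.25
eef_pos: [583.3, 260.9, 240.5]
eef_rot: [-0.301, -0.115, 0.946, -0.038]
ft_force: [-0.5, 0.1, -0.6]
width: 0.499
gripper_force: 0.0
```

```bash
python3 -c "
from plan import *
show();G=frame(-ax,yr);go(tipB+262*ax,G,1);go(tipB+160*ax,G,4)"
```

```text
t 10.25 p [583.3 260.9 240.5] x [-0.792 -0.195  0.579] y [-0.241  0.97  -0.003] z [-0.561 -0.142 -0.815] q [-0.49  0.77  0.05  1.19 -0.15  1.79  1.39] F [-0.5  0.1 -0.6] w 43.9 gf 0.0
rows 1 dist [-0.1 -0.4 -7.8] turn [-0.1 -0.4 -0.1] per row turn [-0.03  -0.094 -0.037]
[-0.15, -0.01, 0.22] 
rows 4 dist [-56.8 -14.5 -91.4] turn [-0.1 -0.4 -0.1] per row turn [-0.007 -0.023 -0.009]
[-0.04, -0.0, 0.9] [-0.04, -0.0, 0.9] [-0.04, -0.0, 0.9] [-0.04, -0.0, 0.9]
```

>>> arm_command(rows=[0.5, -0.15, 0, 0.22, 0, 0, 0, 0.5, 0, 0, 0.85, 0, 0, 0, 0.5, 0, 0, 0.85, 0, 0, 0, 0.5, 0, 0, 0.85, 0, 0, 0, 0.5, 0, 0, 0.85, 0, 0, 0])

```text
time_s: 10.75
eef_pos: [525.4, 244.0, 148.3]
eef_rot: [-0.301, -0.115, 0.946, -0.038]
ft_force: [0.1, -0.2, -0.1]
width: 0.503
gripper_force: 0.0
```

>>> arm_command(rows=[0.5, 0, 0, 0, 0, 0, 0, 0, 0, 0, 0, 0, 0, 0, 0, 0, 0, 0, 0, 0, 0, 0, 0, 0, 0, 0, 0, 0, 0, 0, 0, 0, 0, 0, 0], force=20)

```text
time_s: 11.25
eef_pos: [526.4, 245.7, 149.2]
eef_rot: [-0.301, -0.115, 0.946, -0.038]
ft_force: [-0.3, 6.1, 1.8]
width: 0.187
gripper_force: 20.1
```

>>> arm_command(rows=[0, 0.4, 0, -0.3, 0, 0, 0, 0, 0.6, 0, -0.5, 0, 0, 0, 0, 0.6, 0, -0.5, 0, 0, 0, 0, 0.7, 0, -0.6, 0, 0, 0, 0, 0.7, 0, -0.6, 0, 0, 0])

```text
time_s: 11.75
eef_pos: [496.0, 238.0, 263.8]
eef_rot: [-0.301, -0.115, 0.946, -0.038]
ft_force: [0.5, -0.0, 0.1]
width: 0.175
gripper_force: 20.0
```

```bash
python3 -c "
from plan import *
show();V=frame(np.array([0,0,-1.]),yr);a=go([548,-364,302],V,27)
from plant import optics
from h import *
for n in('top','side'):
    c=optics.camera(n);np.savez(n+'4.npz',**c)
    cv2.imwrite('pics/%s4.png'%n,c['img'][:,:,::-1])
a=cv2.imread('pics/top4.png');b=cv2.imread('pics/side4.png')
r=lambda i,x,y:cv2.resize(i[y:y+100,x:x+130],None,fx=3,fy=3,interpolation=2)
cv2.imwrite('pics/c4.png',np.vstack([np.hstack([r(a,130,205),r(b,190,60)]),np.hstack([r(a,390,180),r(b,310,240)])]))
"
```

```text
t 11.75 p [496.  238.  263.8] x [-0.792 -0.195  0.578] y [-0.241  0.97  -0.003] z [-0.561 -0.142 -0.816] q [-0.51  0.6   0.04  1.45 -0.15  1.7   1.37] F [ 0.5 -0.   0.1] w 15.4 gf 20.0
rows 27 dist [  52.  -602.    38.2] turn [ -0.2 -35.3  -0.1] per row turn [-0.002 -0.327 -0.001]
[0.12, -0.74, 0.03] [0.12, -0.74, 0.03] [0.12, -0.74, 0.03] [0.12, -0.74, 0.02] [0.12, -0.74, 0.02] [0.12, -0.74, 0.02] [0.12, -0.74, 0.01] [0.12, -0.74, 0.01] [0.13, -0.74, 0.01] [0.13, -0.74, 0.0] [0.13, -0.74, 0.0] [0.13, -0.74, -0.0] [0.13, -0.74, -0.0] [0.13, -0.74, -0.01] [0.13, -0.74, -0.01] [0.13, -0.74, -0.01] [0.12, -0.74, -0.02] [0.12, -0.74, -0.02] [0.12, -0.74, -0.02] [0.12, -0.74, -0.02] [0.12, -0.74, -0.03] [0.12, -0.74, -0.03] [0.12, -0.74, -0.03] [0.12, -0.74, -0.04] [0.12, -0.74, -0.04] [0.12, -0.74, -0.04] [0.12, -0.74, -0.04]
```

View pics/c4.png

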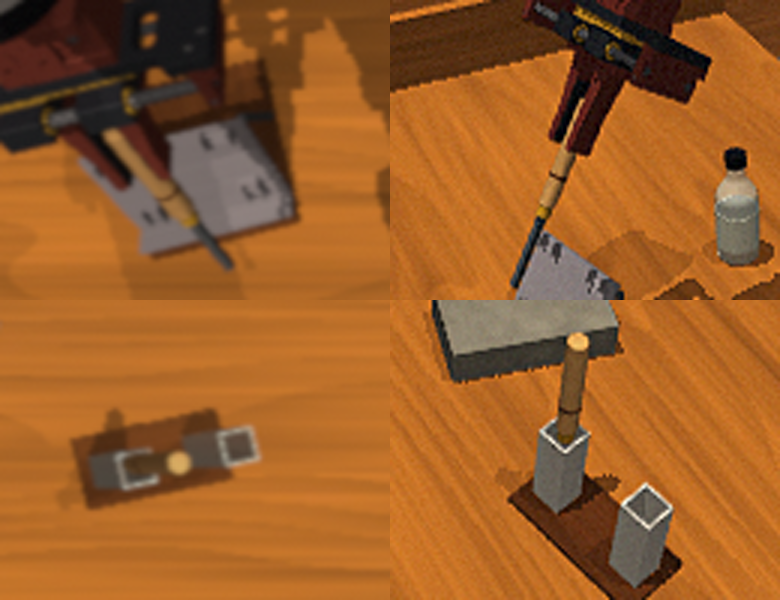

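The first tool is in the left tube, handle end at crop (180,463) in the top view and leaning somewhat. The second tool is held, with its tip at crop (230,267) in the top view and (516,288) in the side view. I triangulate both.

```bash
python3 -c "
from plan import *
from h import *
t=cam('top4.npz');s=cam('side4.npz')
T=lambda x,y,ox,oy:((x+.5)/3-.5+ox,(y+.5)/3-.5+oy)
_,p,Q=state()
for nm,a,b in(('tip',(230,267),(126,288)),('ferr',(192,222),(154,212))):
    P,e=cross(t,T(*a,130,205),s,T(*b,190,60));print(nm,P.round(1),round(e,1),'in tool frame',Q.inv().apply(P-p).round(1))
P,e=cross(t,T(180,163,390,180),s,T(188,42,310,240));print('A end',P.round(1),round(e,1))
"
```

```text
tip [410.6 214.4 135.7] 0.8 in tool frame [ -1.2  -2.5 158.7]
ferr [448.9 219.6 202.3] 0.9 in tool frame [ 5.5 -6.8 82. ]
A end [ 534.  -285.5  183.5] 1.5
```

```bash
python3 -c "
from plan import *
V=frame(np.array([0,0,-1.]),yr);a=go([480,-366,300],V,25)"
```

```text
rows 25 dist [ -17.3 -604.7   33.6] turn [ -0.1 -35.   -0.1] per row turn [-0.001 -0.35  -0.001]
[0.2, -0.78, 0.09] [0.2, -0.78, 0.08] [0.21, -0.78, 0.08] [0.21, -0.78, 0.07] [0.21, -0.78, 0.07] [0.21, -0.78, 0.06] [0.21, -0.78, 0.06] [0.22, -0.78, 0.05] [0.22, -0.78, 0.05] [0.22, -0.78, 0.04] [0.22, -0.78, 0.04] [0.22, -0.78, 0.03] [0.22, -0.78, 0.03] [0.22, -0.78, 0.02] [0.22, -0.78, 0.01] [0.22, -0.78, 0.01] [0.22, -0.78, 0.0] [0.22, -0.78, -0.0] [0.22, -0.78, -0.01] [0.22, -0.78, -0.01] [0.22, -0.78, -0.02] [0.22, -0.78, -0.02] [0.22, -0.78, -0.03] [0.22, -0.78, -0.03] [0.22, -0.78, -0.04]
```

>>> arm_command(rows=[0, 0.2, -0.78, 0.09, 0, -0.35, 0, 0, 0.2, -0.78, 0.08, 0, -0.35, 0, 0, 0.21, -0.78, 0.08, 0, -0.35, 0, 0, 0.21, -0.78, 0.07, 0, -0.35, 0, 0, 0.21, -0.78, 0.07, 0, -0.35, 0])

```text
time_s: 12.35
eef_pos: [492.9, 115.8, 268.8]
eef_rot: [-0.243, -0.117, 0.962, -0.031]
ft_force: [0.4, 0.6, -0.1]
width: 0.177
gripper_force: 20.0
```

>>> arm_command(rows=[0, 0.21, -0.78, 0.06, 0, -0.35, 0, 0, 0.21, -0.78, 0.06, 0, -0.35, 0, 0, 0.22, -0.78, 0.05, 0, -0.35, 0, 0, 0.22, -0.78, 0.05, 0, -0.35, 0, 0, 0.22, -0.78, 0.04, 0, -0.35, 0])

```text
time_s: 12.85
eef_pos: [489.3, -5.5, 276.1]
eef_rot: [-0.184, -0.119, 0.975, -0.024]
ft_force: [0.3, -0.8, -0.2]
width: 0.18
gripper_force: 20.0
```

>>> arm_command(rows=[0, 0.22, -0.78, 0.04, 0, -0.35, 0, 0, 0.22, -0.78, 0.03, 0, -0.35, 0, 0, 0.22, -0.78, 0.03, 0, -0.35, 0, 0, 0.22, -0.78, 0.02, 0, -0.35, 0, 0, 0.22, -0.78, 0.01, 0, -0.35, 0])

```text
time_s: 13.35
eef_pos: [485.9, -126.8, 283.3]
eef_rot: [-0.124, -0.12, 0.985, -0.017]
ft_force: [-0.0, -0.2, -0.9]
width: 0.174
gripper_force: 20.0
```

>>> arm_command(rows=[0, 0.22, -0.78, 0.01, 0, -0.35, 0, 0, 0.22, -0.78, 0, 0, -0.35, 0, 0, 0.22, -0.78, 0, 0, -0.35, 0, 0, 0.22, -0.78, -0.01, 0, -0.35, 0, 0, 0.22, -0.78, -0.01, 0, -0.35, 0])

```text
time_s: 13.85
eef_pos: [482.7, -248.0, 290.6]
eef_rot: [-0.063, -0.121, 0.991, -0.009]
ft_force: [-0.8, -0.1, -1.2]
width: 0.179
gripper_force: 20.0
```

>>> arm_command(rows=[0, 0.22, -0.78, -0.02, 0, -0.35, 0, 0, 0.22, -0.78, -0.02, 0, -0.35, 0, 0, 0.22, -0.78, -0.03, 0, -0.35, 0, 0, 0.22, -0.78, -0.03, 0, -0.35, 0, 0, 0.22, -0.78, -0.04, 0, -0.35, 0])

```text
time_s: 14.35
eef_pos: [479.3, -369.2, 297.6]
eef_rot: [-0.003, -0.121, 0.993, -0.002]
ft_force: [0.2, 0.9, 0.2]
width: 0.175
gripper_force: 20.0
```

```bash
python3 -c "
from plan import *
show();V=frame(np.array([0,0,-1.]),yr);go([547.8,-364.5,285],V,4)"
```

```text
t 14.35 p [ 479.3 -369.2  297.6] x [-0.97  -0.241  0.006] y [-0.241  0.97  -0.003] z [-0.005 -0.004 -1.   ] q [ 0.31  0.32  0.31  1.68 -0.1   1.15  2.46] F [0.2 0.9 0.2] w 15.4 gf 20.0
rows 4 dist [ 68.5   4.7 -12.6] turn [-0.2 -0.3 -0.1] per row turn [-0.01  -0.021 -0.003]
[-0.56, -0.1, 0.1] [-0.56, -0.1, 0.1] [-0.56, -0.1, 0.1] [-0.56, -0.1, 0.1]
```

>>> arm_command(rows=[0, -0.56, -0.1, 0.1, 0, -0.02, 0, 0, -0.56, -0.1, 0.1, 0, -0.02, 0, 0, -0.56, -0.1, 0.1, 0, -0.02, 0, 0, -0.56, -0.1, 0.1, 0, -0.02, 0, 0, 0, 0, 0, 0, 0, 0])

```text
time_s: 14.85
eef_pos: [551.2, -360.8, 283.9]
eef_rot: [-0.0, -0.124, 0.992, -0.001]
ft_force: [0.6, 0.2, -0.3]
width: 0.179
gripper_force: 20.0
```

>>> arm_command(rows=[0, 0, 0, 0.3, 0, 0, 0, 0, 0, 0, 0.3, 0, 0, 0, 0, 0, 0, 0.3, 0, 0, 0, 0, 0, 0, 0.3, 0, 0, 0, 0, 0, 0, 0.3, 0, 0, 0])

```text
time_s: 15.35
eef_pos: [547.4, -364.1, 239.6]
eef_rot: [-0.0, -0.121, 0.993, -0.001]
ft_force: [0.4, -0.1, -0.4]
width: 0.178
gripper_force: 20.0
```

```bash
python3 -c "
from plan import *
from plant import optics
import cv2
show()
c=optics.camera('side');np.savez('side5.npz',**c);cv2.imwrite('pics/i3.png',cv2.resize(c['img'][240:350,340:440,::-1],None,fx=5,fy=5,interpolation=2))"
```

```text
t 15.35 p [ 547.4 -364.1  239.6] x [-0.971 -0.241  0.001] y [-0.241  0.971 -0.003] z [-0.    -0.003 -1.   ] q [ 0.28  0.46  0.29  1.62 -0.14  1.08  2.42] F [ 0.4 -0.1 -0.4] w 15.7 gf 20.0
```

View pics/i3.png

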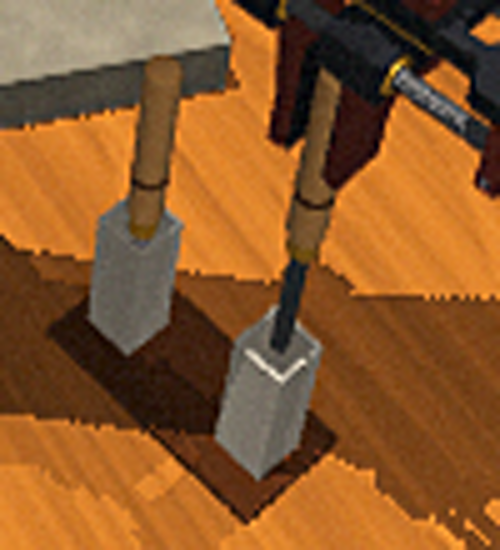

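The square blade is inside the right tube's mouth, at crop (283,345), behind the front rim. I go on down and release.

>>> arm_command(rows=[0, 0, 0, 0.35, 0, 0, 0, 0, 0, 0, 0.35, 0, 0, 0, 0, 0, 0, 0.35, 0, 0, 0, 0, 0, 0, 0.35, 0, 0, 0, 0, 0, 0, 0.35, 0, 0, 0])

```text
time_s: 15.9
eef_pos: [547.8, -364.2, 186.9]
eef_rot: [-0.0, -0.121, 0.993, -0.001]
ft_force: [0.8, 0.1, -0.2]
width: 0.178
gripper_force: 20.0
```

>>> arm_command(rows=[0, 0, 0, 0.2, 0, 0, 0, 0, 0, 0, 0, 0, 0, 0, 0.4, 0, 0, 0, 0, 0, 0, 0.4, 0, 0, 0, 0, 0, 0, 0.4, 0, 0, 0, 0, 0, 0])

```text
time_s: 16.4
eef_pos: [548.2, -364.5, 182.6]
eef_rot: [0.0, -0.121, 0.993, -0.002]
ft_force: [-0.8, -0.2, 0.3]
width: 0.387
gripper_force: 0.0
```

>>> arm_command(rows=[0.4, 0, 0, -0.3, 0, 0, 0, 0.4, 0, 0, -0.6, 0, 0, 0, 0.4, 0, 0, -0.9, 0, 0, 0, 0.4, 0, 0, -0.9, 0, 0, 0, 0.4, 0, 0, -0.9, 0, 0, 0])

```text
time_s: 16.9
eef_pos: [547.8, -364.0, 292.1]
eef_rot: [0.0, -0.121, 0.993, -0.002]
ft_force: [1.2, -0.5, -1.0]
width: 0.402
gripper_force: 0.0
```

Both tools are placed. Next is the board: I take a fresh top view, measure the board and brick again, and plan the move.

```bash
cat > edges.py <<'E'
from h import *
# rectangle from four straight edges fitted at the strongest gradient of the saturation/value picture near a first guess
def refine(c,ctr,yaw,hx,hy,z,ch):
    g=cv2.GaussianBlur(cv2.cvtColor(c["img"],cv2.COLOR_RGB2HSV),(0,0),.7)[...,ch].astype(np.float32)
    a=np.radians(yaw);X=np.array([np.cos(a),np.sin(a)]);Y=np.array([-X[1],X[0]]);out={}
    for nm,n,t,h,l in(("+x",X,Y,hx,hy),("-x",-X,Y,hx,hy),("+y",Y,X,hy,hx),("-y",-Y,X,hy,hx)):
        o=np.arange(-7,7.01,.25);pts=[]
        for u in np.linspace(-.8*l,.8*l,21):
            W=[np.r_[ctr+t*u+n*(h+k),z] for k in o];px=np.array([proj(c,w) for w in W],np.float32)
            v=cv2.remap(g,px[None,:,0],px[None,:,1],cv2.INTER_LINEAR)[0];d=np.abs(np.gradient(v));d=d*(d>.5*d.max())
            pts.append((u,h+(d*o).sum()/d.sum()))
        pts=np.array(pts);m=np.median(pts[:,1]);pts=pts[abs(pts[:,1]-m)<2.5];s,b=np.polyfit(pts[:,0],pts[:,1],1)
        out[nm]=(round(b,1),round(np.degrees(np.arctan(s)),1))
    return out
E
python3 -c "
from plan import *
from edges import *
from plant import optics
c=optics.camera('top');np.savez('top6.npz',**c)
t0=cam('top0.npz')
for ch in(1,2):
  for t in(t0,c):
    print(ch,'board',refine(t,np.array([452.7,48.1]),-3.5,30,55,12,ch));print('  brick',refine(t,np.array([646.,38.2]),15.8,30,55,30,ch))
show();V=frame(np.array([0,0,-1.]),np.array([np.cos(-.061),np.sin(-.061),0]));go([452.5,48,120],V,28)"
```

```text
1 board {'+x': (np.float64(30.9), np.float64(-0.1)), '-x': (np.float64(30.9), np.float64(-0.0)), '+y': (np.float64(56.2), np.float64(0.3)), '-y': (np.float64(56.2), np.float64(0.1))}
  brick {'+x': (np.float64(31.0), np.float64(0.0)), '-x': (np.float64(31.0), np.float64(0.2)), '+y': (np.float64(55.5), np.float64(-0.0)), '-y': (np.float64(55.4), np.float64(0.2))}
1 board {'+x': (np.float64(30.9), np.float64(-0.1)), '-x': (np.float64(31.0), np.float64(-0.1)), '+y': (np.float64(56.3), np.float64(0.3)), '-y': (np.float64(56.2), np.float64(0.1))}
  brick {'+x': (np.float64(31.0), np.float64(0.1)), '-x': (np.float64(31.0), np.float64(0.2)), '+y': (np.float64(55.5), np.float64(0.1)), '-y': (np.float64(55.4), np.float64(0.1))}
2 board {'+x': (np.float64(27.9), np.float64(-0.1)), '-x': (np.float64(28.3), np.float64(-0.5)), '+y': (np.float64(52.7), np.float64(0.3)), '-y': (np.float64(52.1), np.float64(0.4))}
  brick {'+x': (np.float64(32.6), np.float64(0.4)), '-x': (np.float64(31.8), np.float64(-1.3)), '+y': (np.float64(58.1), np.float64(0.3)), '-y': (np.float64(57.8), np.float64(-0.7))}
2 boa
[... 472 characters left out ...]
[ 0.28  0.41  0.3   1.56 -0.13  1.18  2.41] F [ 0.9 -1.6  2.9] w 35.3 gf 0.0
rows 28 dist [ -97.1  413.3 -177.3] turn [ -0.    0.7 107.4] per row turn [-0.     0.006  0.959]
[-0.01, 0.51, 0.21] [0.03, 0.51, 0.21] [0.06, 0.5, 0.21] [0.1, 0.5, 0.21] [0.13, 0.49, 0.21] [0.16, 0.48, 0.21] [0.19, 0.47, 0.21] [0.22, 0.45, 0.21] [0.25, 0.44, 0.21] [0.28, 0.42, 0.21] [0.31, 0.4, 0.21] [0.34, 0.38, 0.21] [0.36, 0.36, 0.21] [0.38, 0.33, 0.21] [0.4, 0.3, 0.21] [0.42, 0.28, 0.21] [0.44, 0.25, 0.21] [0.46, 0.22, 0.21] [0.47, 0.19, 0.21] [0.48, 0.15, 0.21] [0.49, 0.12, 0.21] [0.5, 0.09, 0.21] [0.5, 0.06, 0.21] [0.51, 0.02, 0.21] [0.51, -0.01, 0.21] [0.5, -0.05, 0.21] [0.5, -0.08, 0.21] [0.49, -0.11, 0.21]
```

>>> arm_command(rows=[0.4, 0, 0.51, 0.2, 0, 0, 0.96, 0.4, 0.03, 0.51, 0.2, 0, 0, 0.96, 0.4, 0.06, 0.5, 0.2, 0, 0, 0.96, 0.4, 0.1, 0.5, 0.2, 0, 0, 0.96, 0.4, 0.13, 0.49, 0.2, 0, 0, 0.96])

```text
time_s: 17.45
eef_pos: [530.0, -289.4, 260.4]
eef_rot: [0.001, 0.047, 0.999, -0.002]
ft_force: [-0.3, -0.5, -0.5]
width: 0.404
gripper_force: 0.0
```

>>> arm_command(rows=[0.4, 0.16, 0.48, 0.2, 0, 0, 0.96, 0.4, 0.19, 0.47, 0.2, 0, 0, 0.96, 0.4, 0.22, 0.45, 0.2, 0, 0, 0.96, 0.4, 0.25, 0.44, 0.2, 0, 0, 0.96, 0.4, 0.28, 0.42, 0.2, 0, 0, 0.96])

```text
time_s: 17.95
eef_pos: [513.0, -215.7, 230.1]
eef_rot: [0.001, 0.213, 0.977, -0.001]
ft_force: [-0.5, -0.2, -0.2]
width: 0.399
gripper_force: 0.0
```

>>> arm_command(rows=[1, 0.31, 0.4, 0.2, 0, 0, 0.96, 1, 0.34, 0.38, 0.2, 0, 0, 0.96, 1, 0.36, 0.36, 0.2, 0, 0, 0.96, 1, 0.38, 0.33, 0.2, 0, 0, 0.96, 1, 0.4, 0.3, 0.2, 0, 0, 0.96])

```text
time_s: 18.45
eef_pos: [495.8, -141.9, 199.9]
eef_rot: [0.001, 0.373, 0.928, -0.001]
ft_force: [0.1, 0.4, 0.0]
width: 0.817
gripper_force: 0.0
```

>>> arm_command(rows=[1, 0.42, 0.28, 0.2, 0, 0, 0.96, 1, 0.44, 0.25, 0.2, 0, 0, 0.96, 1, 0.46, 0.22, 0.2, 0, 0, 0.96, 1, 0.47, 0.19, 0.2, 0, 0, 0.96, 1, 0.48, 0.15, 0.2, 0, 0, 0.96])

```text
time_s: 18.95
eef_pos: [478.8, -68.0, 169.6]
eef_rot: [0.001, 0.523, 0.853, -0.001]
ft_force: [0.2, -0.3, -0.5]
width: 1.0
gripper_force: 0.0
```

>>> arm_command(rows=[1, 0.49, 0.12, 0.2, 0, 0, 0.96, 1, 0.5, 0.09, 0.2, 0, 0, 0.96, 1, 0.5, 0.06, 0.2, 0, 0, 0.96, 1, 0.51, 0.02, 0.2, 0, 0, 0.96, 1, 0.51, -0.01, 0.2, 0, 0, 0.96])

```text
time_s: 19.45
eef_pos: [461.7, 6.1, 139.4]
eef_rot: [0.001, 0.657, 0.753, -0.0]
ft_force: [0.5, 0.0, -0.5]
width: 0.998
gripper_force: 0.0
```

>>> arm_command(rows=[1, 0.5, -0.05, 0.2, 0, 0, 0.96, 1, 0.5, -0.08, 0.2, 0, 0, 0.96, 1, 0.49, -0.11, 0.2, 0, 0, 0.96, 1, 0, 0, 0, 0, 0, 0])

```text
time_s: 19.85
eef_pos: [450.7, 51.4, 120.7]
eef_rot: [0.001, 0.728, 0.686, -0.001]
ft_force: [0.1, 0.2, 0.3]
width: 0.998
gripper_force: 0.0
```

```bash
python3 -c "
from plan import *
show();V=frame(np.array([0,0,-1.]),np.array([np.cos(-.059),np.sin(-.059),0]));go([452.7,48.1,50],V,3)"
```

```text
t 19.85 p [450.7  51.4 120.7] x [ 0.06   0.998 -0.003] y [ 0.998 -0.06  -0.   ] z [-0.    -0.003 -1.   ] q [-0.67  0.32  0.49  2.21 -0.24  0.67 -0.07] F [0.1 0.2 0.3] w 87.9 gf 0.0
rows 3 dist [  2.   -3.3 -70.7] turn [-0.   0.1 -0. ] per row turn [-0.001  0.012 -0.003]
[-0.03, 0.02, 0.79] [-0.03, 0.02, 0.79] [-0.03, 0.02, 0.79]
```

>>> arm_command(rows=[1, -0.02, 0.02, 0.8, 0, 0, 0, 1, -0.02, 0.02, 0.8, 0, 0, 0, 1, -0.03, 0.02, 0.8, 0, 0, 0, 1, -0.03, 0.01, 0.5, 0, 0, 0, 1, 0, 0, 0, 0, 0, 0])

```text
time_s: 20.35
eef_pos: [452.4, 45.1, 32.9]
eef_rot: [0.001, 0.729, 0.685, -0.002]
ft_force: [-0.2, -0.2, 0.8]
width: 1.003
gripper_force: 0.0
```

```bash
python3 -c "
from plan import *
show();V=frame(np.array([0,0,-1.]),np.array([np.cos(-.059),np.sin(-.059),0]));go([452.7,48.1,25.5],V,1)"
```

```text
t 20.35 p [452.4  45.1  32.9] x [ 0.062  0.998 -0.004] y [ 0.998 -0.062 -0.002] z [-0.002 -0.004 -1.   ] q [-0.54  0.5   0.37  2.24 -0.39  0.47  0.07] F [-0.2 -0.2  0.8] w 88.3 gf 0.0
rows 1 dist [ 0.3  3.  -7.4] turn [-0.1  0.2 -0.2] per row turn [-0.025  0.057 -0.038]
[0.1, 0.0, 0.25]
```

>>> arm_command(rows=[1, 0.1, 0, 0.25, 0, 0, 0, 1, 0, 0, 0, 0, 0, 0, 1, 0, 0, 0, 0, 0, 0])

```text
time_s: 20.65
eef_pos: [453.5, 49.3, 26.8]
eef_rot: [0.001, 0.729, 0.685, -0.001]
ft_force: [-0.5, 0.1, 0.4]
width: 1.0
gripper_force: 0.0
```

>>> arm_command(rows=[0, 0, 0, 0, 0, 0, 0, 0, 0, 0, 0, 0, 0, 0, 0, 0, 0, 0, 0, 0, 0, 0, 0, 0, 0, 0, 0, 0], force=25)

```text
time_s: 21.05
eef_pos: [452.8, 49.2, 26.3]
eef_rot: [0.001, 0.729, 0.685, -0.001]
ft_force: [0.6, -0.1, 0.9]
width: 0.682
gripper_force: 25.0
```

```bash
python3 -c "
from plan import *
show()"
```

```text
t 21.05 p [452.8  49.2  26.3] x [ 0.062  0.998 -0.003] y [ 0.998 -0.062 -0.   ] z [-0.    -0.003 -1.   ] q [-0.54  0.51  0.36  2.24 -0.4   0.45  0.08] F [ 0.6 -0.1  0.9] w 60.0 gf 25.0
```

```bash
python3 -c "
from plan import *
a=np.radians(15.9);V=frame(np.array([0,0,-1.]),np.array([np.cos(a),np.sin(a),0]));s,p,Q=state()
go([645.7,39.3,90],V,9,(p+[0,0,60],Q))"
```

```text
rows 9 dist [192.9  -9.9   3.7] turn [ -0.    0.2 -19.5] per row turn [-0.001  0.005 -0.541]
[0.01, 0.72, -0.01] [-0.02, 0.72, -0.01] [-0.05, 0.71, -0.01] [-0.07, 0.71, -0.01] [-0.1, 0.71, -0.01] [-0.13, 0.7, -0.01] [-0.15, 0.7, -0.01] [-0.18, 0.69, -0.01] [-0.21, 0.69, -0.01]
```

>>> arm_command(rows=[0, 0, 0, -0.4, 0, 0, 0, 0, 0, 0, -0.8, 0, 0, 0, 0, 0, 0, -0.8, 0, 0, 0, 0, 0, 0, 0, 0, 0, 0])

```text
time_s: 21.45
eef_pos: [454.7, 49.5, 88.9]
eef_rot: [0.002, 0.729, 0.685, 0.001]
ft_force: [-0.1, 0.3, -0.5]
width: 0.681
gripper_force: 25.0
```

>>> arm_command(rows=[0, 0.01, 0.72, -0.01, 0, 0, -0.54, 0, -0.02, 0.72, -0.01, 0, 0, -0.54, 0, -0.05, 0.71, -0.01, 0, 0, -0.54, 0, -0.07, 0.71, -0.01, 0, 0, -0.54, 0, -0.1, 0.71, -0.01, 0, 0, -0.54])

```text
time_s: 21.95
eef_pos: [560.6, 43.7, 87.2]
eef_rot: [0.001, 0.66, 0.751, -0.002]
ft_force: [0.1, -0.9, -0.6]
width: 0.675
gripper_force: 25.0
```

>>> arm_command(rows=[0, -0.13, 0.7, -0.01, 0, 0, -0.54, 0, -0.15, 0.7, -0.01, 0, 0, -0.54, 0, -0.18, 0.69, -0.01, 0, 0, -0.54, 0, -0.21, 0.69, -0.01, 0, 0, -0.54, 0, 0, 0, 0, 0, 0, 0])

```text
time_s: 22.45
eef_pos: [648.0, 38.9, 88.5]
eef_rot: [0.002, 0.603, 0.798, -0.001]
ft_force: [0.1, 0.1, -2.4]
width: 0.679
gripper_force: 25.0
```

>>> arm_command(rows=[0, 0, 0, 0, 0, 0, 0, 0, 0, 0, 0, 0, 0, 0])

```text
time_s: 22.65
eef_pos: [644.5, 39.2, 88.4]
eef_rot: [0.0, 0.603, 0.798, -0.002]
ft_force: [-0.1, 0.5, -1.9]
width: 0.678
gripper_force: 25.0
```

```bash
python3 -c "
from plan import *
show();a=np.radians(15.9);V=frame(np.array([0,0,-1.]),np.array([np.cos(a),np.sin(a),0]))
go([645.7,39.3,59],V,3)"
```

```text
t 22.65 p [644.5  39.2  88.4] x [-0.273  0.962 -0.002] y [ 0.962  0.273 -0.003] z [-0.002 -0.003 -1.   ] q [-0.41  0.63  0.35  1.77 -0.28  0.8   0.35] F [-0.1  0.5 -1.9] w 59.7 gf 25.0
rows 3 dist [  1.2   0.1 -29.4] turn [-0.2  0.1 -0.1] per row turn [-0.013  0.012 -0.005]
[-0.0, 0.01, 0.33] [-0.0, 0.01, 0.33] [-0.0, 0.01, 0.33]
```

>>> arm_command(rows=[0, 0, 0.04, 0.35, 0, 0, 0, 0, 0, 0, 0.35, 0, 0, 0, 0, 0, 0, 0.3, 0, 0, 0, 0, 0, 0, 0, 0, 0, 0, 0, 0, 0, 0, 0, 0, 0])

```text
time_s: 23.15
eef_pos: [646.8, 39.3, 58.4]
eef_rot: [0.001, 0.603, 0.798, -0.002]
ft_force: [0.0, -0.3, -0.1]
width: 0.677
gripper_force: 25.0
```

```bash
python3 -c "
from plan import *
show()
go([645.7,39.3,56.3],None,1)"
```

```text
t 23.15 p [646.8  39.3  58.4] x [-0.273  0.962 -0.003] y [ 0.962  0.273 -0.002] z [-0.001 -0.003 -1.   ] q [-0.4   0.67  0.33  1.77 -0.3   0.75  0.37] F [ 0.  -0.3 -0.1] w 59.5 gf 25.0
rows 1 dist [-1.1 -0.  -2.1] turn [0. 0. 0.] per row turn [0. 0. 0.]
[0.01, -0.04, 0.07]
```

>>> arm_command(rows=[0, 0, -0.03, 0.03, 0, 0, 0, 0, 0, 0, 0, 0, 0, 0, 0, 0, 0, 0, 0, 0, 0])

```text
time_s: 23.45
eef_pos: [646.4, 39.1, 58.3]
eef_rot: [0.001, 0.603, 0.798, -0.001]
ft_force: [1.2, -0.4, -1.4]
width: 0.68
gripper_force: 25.0
```

```bash
python3 -c "
from plan import *
show()"
```

```text
t 23.45 p [646.4  39.1  58.3] x [-0.273  0.962 -0.003] y [ 0.962  0.273 -0.001] z [ 0.    -0.003 -1.   ] q [-0.4   0.67  0.33  1.77 -0.3   0.75  0.37] F [ 1.2 -0.4 -1.4] w 59.9 gf 25.0
```

>>> arm_command(rows=[0, 0, -0.02, 0.05, 0, 0, 0, 0, 0, 0, 0.03, 0, 0, 0, 0, 0, 0, 0, 0, 0, 0])

```text
time_s: 23.75
eef_pos: [645.8, 39.0, 56.3]
eef_rot: [0.001, 0.603, 0.798, -0.001]
ft_force: [-1.9, 0.1, 5.1]
width: 0.676
gripper_force: 25.0
```

>>> arm_command(rows=[0.9, 0, 0, 0, 0, 0, 0, 1, 0, 0, 0, 0, 0, 0, 1, 0, 0, 0, 0, 0, 0, 1, 0, 0, 0.3, 0, 0, 0, 1, 0, 0, 0.4, 0, 0, 0])

```text
time_s: 24.25
eef_pos: [646.1, 39.0, 34.2]
eef_rot: [0.001, 0.603, 0.798, -0.001]
ft_force: [-0.0, 0.1, 0.3]
width: 1.002
gripper_force: 0.0
```

>>> arm_command(rows=[1, 0, 0, 0, 0, 0, 0, 0, 0, 0, 0, 0, 0, 0, 0, 0, 0, 0, 0, 0, 0, 0, 0, 0, 0, 0, 0, 0, 0, 0, 0, 0, 0, 0, 0], force=15)

```text
time_s: 24.75
eef_pos: [646.0, 39.0, 34.9]
eef_rot: [0.001, 0.603, 0.798, -0.001]
ft_force: [0.2, -1.0, -0.6]
width: 0.683
gripper_force: 15.0
```

>>> arm_command(rows=[0.9, 0, 0, 0, 0, 0, 0, 1, 0, 0, 0, 0, 0, 0, 1, 0, 0, 0, 0, 0, 0, 1, 0, 0, -0.4, 0, 0, 0, 1, 0, 0, -0.9, 0, 0, 0])

```text
time_s: 25.25
eef_pos: [644.1, 39.0, 72.7]
eef_rot: [-0.0, 0.603, 0.798, -0.003]
ft_force: [-0.1, 0.2, -0.6]
width: 1.0
gripper_force: 0.0
```

>>> arm_command(rows=[1, 0, 0, -0.9, 0, 0, 0, 1, 0, 0, -0.9, 0, 0, 0, 1, 0.3, -1, -0.9, 0, 0, 0, 1, 0.3, -1, -0.9, 0, 0, 0, 1, 0.3, -1, -0.9, 0, 0, 0])

```text
time_s: 25.75
eef_pos: [550.7, 40.6, 210.3]
eef_rot: [0.001, 0.603, 0.798, -0.001]
ft_force: [0.7, 0.8, 0.9]
width: 1.001
gripper_force: 0.0
```

>>> arm_command(rows=[1, 0.9, -1, 0, 0, 0, 0, 1, 0.9, -1, 0, 0, 0, 0, 1, 0.9, -1, 0, 0, 0, 0, 1, 0.9, 0, 0, 0, 0, 0, 1, 0.9, 0, 0, 0, 0, 0])

```text
time_s: 26.25
eef_pos: [427.3, 146.6, 209.4]
eef_rot: [0.001, 0.603, 0.798, -0.0]
ft_force: [0.5, 0.5, 0.2]
width: 0.996
gripper_force: 0.0
```

```bash
python3 -c "
from plan import *
from edges import *
from plant import optics
show()
a=optics.camera('top');b=optics.camera('side');np.savez('top7.npz',**a);np.savez('side7.npz',**b)
print(refine(a,np.array([646.,38.2]),15.8,30,55,42,1))
r=lambda c,x,y,w,h,k:cv2.resize(c['img'][y:y+h,x:x+w,::-1],None,fx=k,fy=k,interpolation=2)
cv2.imwrite('pics/f.png',np.vstack([np.hstack([r(a,255,150,80,60,5),r(b,300,165,80,60,5)]),np.hstack([r(a,400,190,80,60,5),r(b,340,240,80,60,5)])]))
"
```

```text
t 26.25 p [427.3 146.6 209.4] x [-0.273  0.962 -0.002] y [0.962 0.273 0.001] z [ 0.001 -0.002 -1.   ] q [-0.79  0.15  0.36  2.13 -0.06  0.88 -0.12] F [0.5 0.5 0.2] w 87.7 gf 0.0
{'+x': (np.float64(31.4), np.float64(-0.3)), '-x': (np.float64(32.1), np.float64(0.1)), '+y': (np.float64(55.5), np.float64(-0.2)), '-y': (np.float64(57.0), np.float64(0.1))}
```

View pics/f.png

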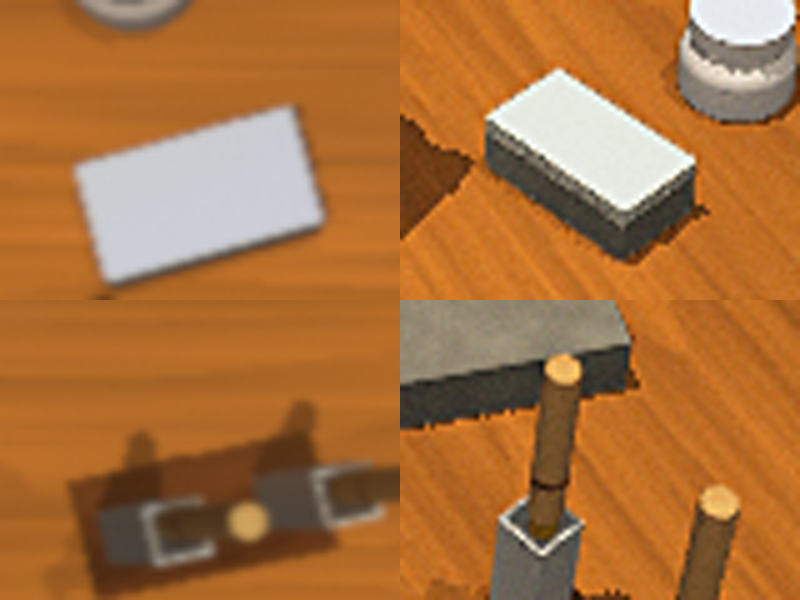

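The board lies flush on the brick: rectangle centred within 1 mm and yaw within 0.3°. I check the second tool's depth from its end at side crop (718,500), then hand in.

```bash
python3 -c "
from h import *
from plant import ticket
s=cam('side7.npz')
e=onz(s,(403.2,279.6),186);print(e.round(1))
d=np.linalg.norm(e[:2]-[547.6,-365.7]);print(d)
if d<14: print(ticket.finish_job())"
```

```text
[ 548.5 -367.   186. ]
1.5749274698061801
the job is handed in; nothing more can be done
None
```

The job is handed in: both tools stand blade-down, at full depth, in the holder's tubes, and the board lies on the small grey brick, centred within about 1 mm; the bottle, tub and beaker were not touched.

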